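# Fish a rotor nut out from between two bench instruments

### The arm

A 6-joint arm with a two-finger parallel gripper is mounted at the origin on the work surface. World frame = base frame: x ahead of the robot, y to its left, z up, the work surface at z = 0. Lengths are in m, angles in degrees, forces in N, time in s.
With the tool pointing down it reaches from about 0.325 to 0.775 m from the base axis. Payload 9.3 kg.
Tool frame: the origin (TCP) lies at the very end of the fingers, on their centre line; the grasp point (between the pads) lies 19 mm behind it; x points along the fingers, z is the direction in which the jaws open and shut, and the axes are right-handed (so a half turn about x gives the same grasp; the last joint's range is limited). The gripper opens to 85 mm and grips with 20 to 120 N. Pads are 22 mm wide; open, the fingers measure 114 mm over their backs; the gripper's body (76 mm by 85 mm) begins 54 mm behind the grasp point. The pads swing forward as they close: fully open they stand 13 mm farther back than shut.
Start: joints at [-73.659, 14.817, 1.232, 76.415, 0, 81.257], TCP at [0.233, -0.498, 0.231] pointing down, gripper open.
Joint ranges: [-174.27, 174.27], [-52.1, 104.24], [-59.71, 78.15], [-110.17, 111.67], [-87.03, 83.33], [-180, 180]. Speed limits (degrees/s): [127.2, 127.2, 159.86, 180, 180, 180].

### API

Orientations are given as [roll, pitch, yaw] about the fixed x, y, z axes, in that order (R = Rz(yaw) Ry(pitch) Rx(roll)).
In Python, from plant import get_state, camera, sign_off gives the robot as it stands.
- The arm moves only by the shell command python3 -m inch 'ROWS' [FORCE]. ROWS is JSON, a list of rows, each an object of numbers: "dx", "dy", "dz": the shift along the tool's x, y, z in mm; "rx", "ry", "rz": the turn, a rotation vector about the tool's x, y, z in degrees; "fingers": the opening in per cent of the stroke, from 0 (shut) to 100 (fully open). In form: [{"dx": .., "dy": .., "dz": .., "rx": .., "ry": .., "rz": .., "fingers": ..}, ...]. A call has 1 to 10 rows; each row shifts and turns the commanded pose from where the row before left it, along the tool's axes as they then stand; what a row does not reach is not made up. A row lasts 1/12 s, in which the tool goes at most 41.7 mm and 7.16 degrees, less where a joint would pass 70% of its speed; a pose out of reach is approached as far as the arm can. A call with a gripper value outside its range is refused whole. The fingers move at their own pace and stop on an object; FORCE is the grip in N (left out, the last holds). Time passes only in rows, so rows that do not move let the fingers close. It gives the time, the measured TCP pose, the force and the opening at its end, in the units of the state.
- get_state(): the state, without advancing time (a new reading comes with each control period).
- camera(name): name is "scene" or "top" or "wrist"; returns a dict with "frame" (420x560x3 uint8, blue, green, red), "depth" (420x560 float32, m along the optical axis (not along the pixel's ray), 0 where there is no reading), "fx", "fy", "cx", "cy" (pixels), "world_from_camera" (4x4, takes a point from camera to world coordinates). Camera axes: x right, y up, looking along -z (the intrinsics and any distortion apply to the point x, -y, -z); pixel columns grow to the right and rows downward; lengths in m; the calibration is good to about 2 mm. The wrist camera is an equidistant fisheye: a pixel r from the principal point sees the ray r / f radians off the axis. A picture is of the moment at which its call begins.
- sign_off(): hands the job in, once; it reports no verdict.
The state is a dict: "clock": time; "qpos": joint angles; "joint_vel": joint speeds; "joint_efforts": joint torques, N m; "tool_pos": TCP position; "ee_rot": TCP orientation; "wrist_force": force on the tool from outside, world axes, zero at the start; "torque": the same for the moment, N m; "grip_width": opening from 0.0 (shut) to 1.0 (fully open).
Only numpy, scipy, OpenCV 4.12 (cv2) and the standard library are available. Lean on these libraries where they do the work, as an engineer would, in place of code of your own. Each camera call takes 0.05 s, during which the arm holds its last target. There are 200 camera calls.

### The job

A brass rotor nut has fallen into the narrow gap between the two bench instruments. Take the bent rod from its stand, feel your way down behind the nut and rake it gently out over the drip tray until it lies flat on the open front of the tray, at least 2 cm clear of the gap; then hang the rod back in the slot of its stand. How high the tray sits and how its front part slopes is not known, so follow it by feel with a light touch (the rod must never push with more than 15 N), move the nut with the rod and not with the fingers, and leave the tube rack, jar and tip box where they are.

Things in the scene. Friction and masses are not known exactly. Their poses are not given: they have to be found in the camera images.
- bay: Two fixed bench instruments, 130 mm high: white heat block (y 18 to 138 mm, x 0 to 300 mm) and grey power unit (y -18 to -123 mm, x 10 to 290 mm). Between them a straight gap 36 mm wide (y -18 to 18 mm), open above and at its mouth, blind at x = 160 mm. Origin: on the work surface, middle of the gap's mouth; x points into the gap, z up.
- gap_mouth (a point): Middle of the gap's mouth, at the instruments' top (130 mm above the bay's origin). In front of it (bay x 0 to -128 mm) lies the open apron of the black drip tray, 100 mm wide inside, with grey rims 10 mm above it; inside the gap the tray is the floor, 34 mm wide.
- gap_floor (a point): Fixed point of the bay at x = 60 mm, z = 46 mm, about where the tray has a cross hinge. Deeper in the gap the tray is level, its top face at an unknown 40 to 52 mm; from the hinge outwards (to the apron's end) it slopes up or down by an unknown angle, up to 0.15 rad (16 mm up or down at bay x = -45 mm). The hinge is stiff: the tray does not yield to a light touch. Tray parts are not measured.
- nut: The dropped part: a flat brass disc, 24 mm across and 4 mm thick, about 20 g, lying flat on the deep part of the tray, 87 to 110 mm in from the mouth. Origin: centre of its underside; z along its axis. A foot more than about 2 mm above the tray slips over it.
- rod: Handle of the bent rod: upright orange block 14 mm thick (x), 56 mm wide (y), 40 mm tall (z). Origin: centre of its underside. Whole rod 120 g. It hangs in the stand, the underside resting on the stand's plate. Grip it from above across its 14 mm, fingertips just above the plate.
- hook: Metal bar of the rod, fixed to the handle, same origin and axes: an 8 mm round bar down from the underside at y = -9 mm, bent at the bottom into a straight level foot along +y, 26 mm wide overall (y -13 to 13 mm).
- hook_foot (a point): Lowest point of the rod: middle of the underside of its foot, 125 mm straight below the rod's origin.
- stand: Fixed white stand, blue top plate at 150 mm (x -30 to 55, y -40 to 40 mm). A slot 16 mm wide (y -17 to -1 mm) runs from the front edge x = -30 to x = 27 mm; the bar hangs in it at x = 0, y = -9 mm, handle axes as the stand's. Origin: on the work surface below the hanging handle's centre. To take the rod: raise it a few mm, draw it 60 mm out along -x, then lift. Foot 14 mm high.
- rack: Blue and green tube rack with blue-capped tubes, 75 x 130 mm, 99 mm tall, loose. Origin: centre of its underside.
- jar: Amber jar with a blue cap, 40 mm across, 60 mm tall, loose, beside the apron. Origin: centre of its underside.
- tipbox: Small blue box with a clear lid, 70 x 50 mm, 55 mm tall, loose, beside the apron. Origin: centre of its underside.
There are look-alikes about, which are no part of the job. Leave any red or turquoise look-alike of the stand alone.

How it is judged:
By the outcome, as a careful person would: the job done as asked, in the order asked, and still so for the second after the job is handed in, with the robot touching nothing.
It also fails if it takes over 72 s, if anything falls off the work surface, if the arm or the gripper's body presses on something with over 40 N, if the wrist force passes 120 N, or if a joint passes its speed limit or range.

## Working session

There is one attempt and no reset: what is moved stays moved. The work goes in short steps, Python scripts to look and compute and a shell command to move; the robot and the scene stay as the last step left them, time stands still between calls to the robot, and variables do not carry over. Pictures are saved under pics/ and viewed, about 8 in all and at most 12, crops included, and the job is handed in when it is done.

```bash
mkdir -p pics; ls
python3 - <<'E'
from plant import get_state,camera
import cv2,numpy as np
print(get_state())
for n in ["scene","top"]:
    c=camera(n); cv2.imwrite(f"pics/{n}0.png",c["frame"]); np.savez(f"pics/{n}0.npz",**c)
    print(n,c["fx"],c["fy"],c["cx"],c["cy"],np.round(c["world_from_camera"],3).tolist(),[k for k in c])
E
```

```text
pics
{'clock': 0.0, 'qpos': array([-7.36593141e+01,  1.48500982e+01,  1.18897311e+00,  7.64150242e+01,
       -2.19889893e-03,  8.12579420e+01]), 'joint_vel': array([-0.02282476,  0.02101111,  0.06146637,  0.00613283, -0.08024861,
       -0.10118276]), 'joint_efforts': array([-7.57659218e-04, -5.55644774e+01,  3.44527602e+01,  1.39541278e-02,
       -3.20560321e-04, -2.01326571e-06]), 'tool_pos': array([ 0.23307496, -0.49785777,  0.23066706]), 'ee_rot': array([172.91196406,  89.923819  , 107.99470944]), 'wrist_force': array([-0.63206903,  0.16132027,  0.65075089]), 'torque': array([ 0.04195053, -0.00768312,  0.00081396]), 'grip_width': 0.9993614606572054}
scene 425.01101268250244 425.01101268250244 282.976964004659 205.8326270879493 [[-0.652, -0.457, 0.604, 1.028], [0.758, -0.375, 0.534, 0.482], [-0.018, 0.806, 0.591, 0.722], [0.0, 0.0, 0.0, 1.0]] ['frame', 'depth', 'fx', 'fy', 'cx', 'cy', 'world_from_camera']
top 534.9746654937368 534.9746654937368 281.0908397662268 213.96464942302404 [[-0.003, 0.998, -0.069, 0.314], [-1.0, -0.003, -0.0, -0.069], [-0.0, 0.069, 0.998, 1.511], [0.0, 0.0, 0.0, 1.0]] ['frame', 'depth', 'fx', 'fy', 'cx', 'cy', 'world_from_camera']
```

View pics/scene0.png

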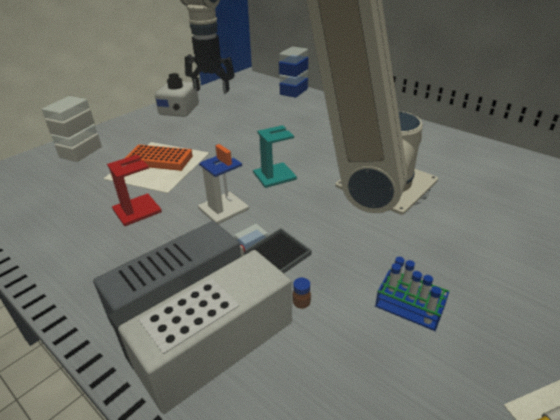

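View pics/top0.png

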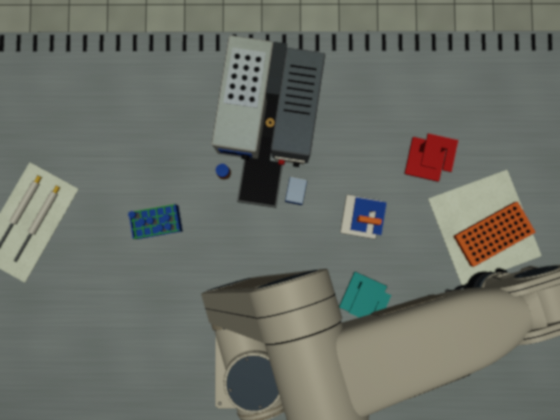

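The scene view shows the bay at (200,310) with the apron at (278,250), the jar at (302,292) and the rack at (412,292). There are three stands: red at (135,190), turquoise at (277,155), and white with a blue plate and the orange handle at (222,165). The white/blue one fits the description. In the top view the same stand is at (368,218), the nut at (270,122) and the mouth near (262,157). I'll confirm with an enlarged crop and measure.

```bash
cat > h.py <<'E'
import numpy as np,cv2
def ray(c,u,v):
    d=np.array([(u-c["cx"])/c["fx"],-(v-c["cy"])/c["fy"],-1.0]); T=np.asarray(c["world_from_camera"])
    return T[:3,3],T[:3,:3]@d
def onz(c,u,v,z):
    o,d=ray(c,u,v); return o+d*(z-o[2])/d[2]
def cloud(c):
    h,w=c["depth"].shape; u,v=np.meshgrid(np.arange(w),np.arange(h)); D=c["depth"]
    P=np.stack([(u-c["cx"])/c["fx"]*D,-(v-c["cy"])/c["fy"]*D,-D],-1); T=np.asarray(c["world_from_camera"])
    return P@T[:3,:3].T+T[:3,3]
def hsv(c): return cv2.cvtColor(c["frame"],cv2.COLOR_BGR2HSV)
def rect(pts):
    (x,y),(w,h),a=cv2.minAreaRect(np.float32(pts*1000)); return np.round([x,y,w,h,a],1)
E
python3 - <<'E'
from h import *
c=np.load("pics/top0.npz");P=cloud(c);H=hsv(c);f=c["frame"]
a=cv2.resize(f[180:250,330:400],(400,400),interpolation=cv2.INTER_CUBIC);b=cv2.resize(f[30:215,205:330],(270,400),interpolation=cv2.INTER_CUBIC)
cv2.imwrite("pics/crop1.png",np.hstack([a,b]))
box=np.zeros(H.shape[:2],bool);box[180:250,330:400]=1
def planepts(m,z):
    v,u=np.nonzero(m);return np.array([onz(c,x,y,z)[:2] for x,y in zip(u,v)])
m=box&(H[...,0]<20)&(H[...,1]>120)&(P[...,2]>.17);print("handle",m.sum(),rect(planepts(m,.19)),np.median(P[m],0))
m=box&(H[...,0]>100)&(H[...,0]<130)&(H[...,1]>120)&(P[...,2]>.12);print("plate",m.sum(),rect(planepts(m,.15)),np.median(P[m],0))
box[:]=0;box[30:170,205:335]=1
for n,lo,hi in(("white",120,256),("grey",0,110)):
    m=box&(abs(P[...,2]-.13)<.006)&(H[...,2]>=lo)&(H[...,2]<hi)
    m=cv2.morphologyEx(m.astype('u1'),cv2.MORPH_OPEN,np.ones((3,3)));k,l,s,_=cv2.connectedComponentsWithStats(m);i=1+np.argmax(s[1:,4]);q=planepts(l==i,.13)
    print(n,s[i],rect(q),cv2.boxPoints(cv2.minAreaRect(np.float32(q*1000))).round(1).tolist())
m=np.zeros_like(m);m[110:135,258:282]=1
m=(m>0)&(H[...,0]>8)&(H[...,0]<35)&(H[...,1]>90)&(H[...,2]>60);print("nut",m.sum(),planepts(m,.05).mean(0),rect(planepts(m,.05)),np.median(P[m],0))
for uv in [(262,170),(260,185),(258,198),(275,90),(272,60),(266,140)]:print(uv,P[uv[1],uv[0]].round(4))
E
```

```text
handle 120 [ 390.3 -286.7   55.5   13.4   81. ] [ 0.38948542 -0.28579597  0.19141334]
plate 645 [ 402.8 -291.2   77.1   82.9   80. ] [ 0.41700205 -0.28551526  0.15205504]
white [ 213   99   49   51 1539] [645.7  46.4 115.2 123.2  80.6] [[575.5999755859375, -0.4000000059604645], [697.0999755859375, -20.399999618530273], [715.7999877929688, 93.30000305175781], [594.2999877929688, 113.30000305175781]]
grey [ 266   41   59  114 3836] [715.6 -96.1 144.  290.5  81.3] [[561.0999755859375, -145.39999389648438], [848.2999877929688, -189.1999969482422], [870.0, -46.900001525878906], [582.7999877929688, -3.0999999046325684]]
nut 74 [ 0.66995154 -0.03824302] [670.2 -37.7  24.9  22.5  89.8] [ 0.66920031 -0.03902327  0.05273067]
(262, 170) [ 0.5349 -0.0171  0.0587]
(260, 185) [ 0.4934 -0.0117  0.0608]
(258, 198) [ 0.4585 -0.006   0.0539]
(275, 90) [ 0.737 -0.054  0.127]
(272, 60) [ 0.8167 -0.0463  0.1301]
(266, 140) [ 0.619  -0.028   0.0537]
```

View pics/crop1.png

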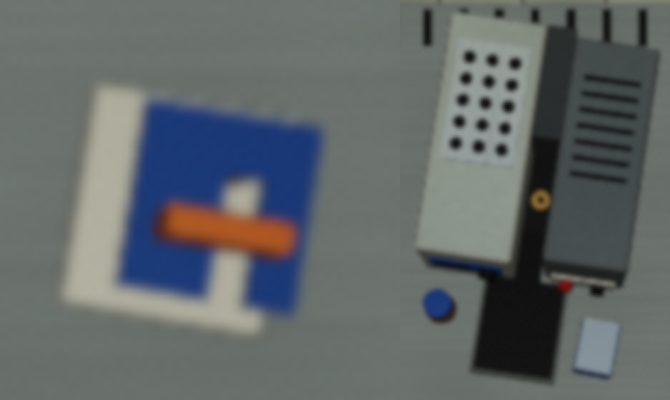

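The crop confirms it: the white stand with the blue plate has the orange handle across its slot, which opens toward the bottom of the image (world -x). The red and turquoise ones are look-alikes. The nut ring sits in the gap at crop pixel (540,200). Next is a planning helper.

```bash
cat > plan.py <<'E'
import sys,numpy as np
from scipy.spatial.transform import Rotation as R
from plant import get_state
def st():
    s=get_state(); return s,np.array(s["tool_pos"])*1000,R.from_euler("xyz",s["ee_rot"],degrees=True)
def tgt(yaw,flip=0):
    y=np.radians(yaw+180*flip); z=np.array([np.cos(y),np.sin(y),0]); x=np.array([0,0,-1.]); return R.from_matrix(np.stack([x,np.cross(z,x),z],1))
def plan(p,yaw,flip=0):
    s,P,Q=st(); T=tgt(yaw,flip); rv=(Q.inv()*T).as_rotvec(degrees=True)
    print("t",round(s["clock"],2),"P",P.round(1),"F",s["wrist_force"].round(2),"grip",round(s["grip_width"],3),"q6",s["qpos"][5].round(1),"rot",rv.round(2),"then shift dx,dy,dz",T.inv().apply(np.array(p)-P).round(1))
if __name__=="__main__":
    a=list(map(float,sys.argv[1:])); plan(a[:3],a[3],a[4] if len(a)>4 else 0)
E
python3 plan.py 390.3 -287 260 -9.5 0; python3 plan.py 390.3 -287 260 -9.5 1
python3 - <<'E'
from h import *
# gap edges from scene/top: sample rows, sub-pixel gradient of the gap in top view
c=np.load("pics/top0.npz");g=cv2.GaussianBlur(cv2.cvtColor(c["frame"],cv2.COLOR_BGR2GRAY),(3,3),0).astype(float)
for r in range(98,152,4):
    print(r,g[r,252:290].astype(int).tolist())
E
```

```text
t 0.1 P [ 233.1 -497.9  230.7] F [-0.    0.05 -0.7 ] grip 0.997 q6 81.3 rot [-5.542e+01 -6.000e-02 -4.000e-02] then shift dx,dy,dz [-29.3 234.  120.3]
t 0.1 P [ 233.1 -497.9  230.7] F [-0.    0.05 -0.7 ] grip 0.997 q6 81.3 rot [ 1.2458e+02 -5.0000e-02  7.0000e-02] then shift dx,dy,dz [ -29.3 -234.  -120.3]
98 [41, 62, 96, 128, 145, 149, 147, 144, 143, 141, 133, 116, 90, 62, 39, 25, 19, 18, 18, 18, 18, 18, 18, 18, 20, 27, 40, 55, 66, 72, 75, 75, 74, 73, 72, 71, 70, 69]
102 [114, 123, 135, 145, 150, 150, 148, 146, 143, 137, 124, 101, 76, 55, 40, 28, 20, 17, 17, 17, 17, 17, 18, 19, 23, 33, 49, 62, 70, 72, 72, 68, 60, 51, 45, 42, 43, 45]
106 [147, 146, 146, 146, 145, 145, 145, 145, 141, 130, 111, 86, 63, 45, 32, 23, 18, 17, 17, 17, 17, 17, 18, 21, 29, 43, 58, 67, 72, 73, 73, 72, 72, 72, 72, 72, 72, 72]
110 [147, 147, 146, 146, 146, 146, 145, 142, 135, 120, 96, 71, 52, 38, 27, 20, 18, 17, 17, 17, 17, 17, 19, 25, 37, 52, 64, 71, 73, 72, 67, 59, 49, 43, 41, 42, 42, 43]
114 [146, 147, 147, 147, 147, 146, 145, 139, 126, 104, 79, 58, 43, 31, 22, 19, 18, 18, 18, 18, 18, 19, 22, 32, 47, 62, 70, 
[... 814 characters left out ...]
, 75, 76, 76, 76, 76, 76, 76, 76, 76, 76, 75, 75, 75]
138 [146, 145, 144, 140, 129, 111, 86, 63, 45, 31, 22, 17, 16, 15, 16, 16, 16, 16, 19, 28, 43, 58, 69, 73, 75, 76, 76, 76, 76, 76, 76, 76, 76, 77, 77, 76, 76, 76]
142 [144, 143, 142, 134, 119, 95, 70, 51, 37, 25, 18, 16, 16, 16, 16, 16, 16, 17, 23, 35, 51, 64, 72, 74, 75, 76, 76, 76, 76, 76, 76, 77, 77, 77, 77, 77, 77, 77]
146 [143, 141, 136, 124, 102, 78, 58, 42, 29, 21, 17, 17, 16, 16, 16, 16, 17, 20, 30, 45, 60, 69, 73, 75, 75, 75, 76, 76, 76, 77, 77, 77, 77, 76, 76, 76, 76, 76]
150 [117, 117, 111, 97, 79, 61, 46, 34, 24, 18, 17, 16, 16, 17, 17, 17, 17, 19, 25, 34, 43, 49, 52, 54, 57, 58, 60, 62, 63, 65, 66, 68, 69, 70, 71, 72, 73, 74]
```

```bash
python3 -m inch '[{"rx":-6.93,"dx":-4},{"rx":-6.93,"dx":-4},{"rx":-6.93,"dx":-4},{"rx":-6.93,"dx":-4},{"rx":-6.93,"dx":-4},{"rx":-6.93,"dx":-4},{"rx":-6.93,"dx":-4},{"rx":-6.91,"dx":-1}]'; python3 -m inch '[{"dy":29,"dz":15,"fingers":50},{"dy":29,"dz":15,"fingers":50},{"dy":29,"dz":15},{"dy":29,"dz":15},{"dy":29,"dz":15},{"dy":29,"dz":15},{"dy":29,"dz":15},{"dy":29,"dz":15},{"dx":0},{"dx":0}]'
python3 - <<'E'
from h import *
from plant import camera
import plan
plan.plan([390.3,-287,156],-9.5)
c=camera("wrist");cv2.imwrite("pics/w1.png",c["frame"]);np.savez("pics/w1.npz",**c);print(c["fx"],c["cx"],c["cy"],c["world_from_camera"].round(3).tolist())
t=np.load("pics/top0.npz");g=cv2.GaussianBlur(cv2.cvtColor(t["frame"],cv2.COLOR_BGR2GRAY),(3,3),0).astype(float)
A=[];B=[]
for r in range(86,148,2):
    row=g[r]
    k=next((k for k in range(275,240,-1) if row[k]<82<=row[k-1]),None)
    if k: A.append(onz(t,k-(82-row[k])/(row[k-1]-row[k]),r,.13)[:2]*1000)
    k=next((k for k in range(k+9,k+24) if row[k]<46<=row[k+1]),None) if k and not 112<r<130 else None
    if k: B.append(onz(t,k+(46-row[k])/(row[k+1]-row[k]),r,.13)[:2]*1000)
for q in(A,B):
    q=np.array(q);p=np.polyfit(q[:,0],q[:,1],1);print(len(q),np.degrees(np.arctan(p[0])),"y at x=573,650,700",np.polyval(p,[573,650,700]).round(2),"res",np.std(np.polyval(p,q[:,0])-q[:,1]).round(2))
E
```

```text
t 0.1 P [ 233.1 -497.9  230.7] F [-0.    0.05 -0.7 ] grip 0.997 q6 81.3 rot [-5.542e+01 -6.000e-02 -4.000e-02] then shift dx,dy,dz [ 74.7 234.  120.3]
325.19226210127806 280.0300715628802 207.2480075648601 [[0.423, 0.867, 0.262, 0.299], [-0.906, 0.406, 0.121, -0.467], [-0.001, -0.288, 0.958, 0.373], [0.0, 0.0, 0.0, 1.0]]
31 -7.3324666674233185 y at x=573,650,700 [ -9.69 -19.6  -26.03] res 9.56
23 -7.803508518669882 y at x=573,650,700 [-42.03 -52.58 -59.43] res 1.23invalid input
invalid input
```

View pics/w1.png

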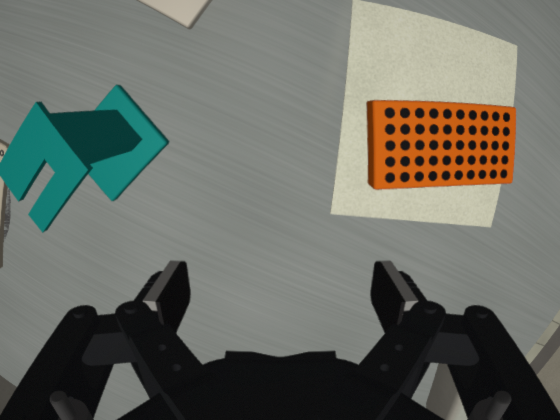

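The rows were refused, so the arm didn't move. The picture shows only the turquoise look-alike at (80,150) and an orange tip rack. I'll try rows with all the keys.

```bash
python3 -m inch '[{"dx":-4,"dy":0,"dz":0,"rx":-6.93,"ry":0,"rz":0,"fingers":100},{"dx":-4,"dy":0,"dz":0,"rx":-6.93,"ry":0,"rz":0,"fingers":100},{"dx":-4,"dy":0,"dz":0,"rx":-6.93,"ry":0,"rz":0,"fingers":100},{"dx":-4,"dy":0,"dz":0,"rx":-6.93,"ry":0,"rz":0,"fingers":100},{"dx":-4,"dy":0,"dz":0,"rx":-6.93,"ry":0,"rz":0,"fingers":100},{"dx":-4,"dy":0,"dz":0,"rx":-6.93,"ry":0,"rz":0,"fingers":100},{"dx":-4,"dy":0,"dz":0,"rx":-6.93,"ry":0,"rz":0,"fingers":100},{"dx":-1,"dy":0,"dz":0,"rx":-6.91,"ry":0,"rz":0,"fingers":100}]'
python3 - <<'E'
from h import *
t=np.load("pics/top0.npz");g=cv2.GaussianBlur(cv2.cvtColor(t["frame"],cv2.COLOR_BGR2GRAY),(3,3),0).astype(float)
A=[];B=[]
for r in range(98,148,2):
    row=g[r];c0=int(round(270.2-(r-106)*.155))
    k=next((k for k in range(c0-3,245,-1) if row[k]<82<=row[k-1]),None)
    if k and not 114<r<130: A.append(onz(t,k-(82-row[k])/(row[k-1]-row[k]),r,.13)[:2]*1000)
    k=next((k for k in range(c0+2,290) if row[k]<46<=row[k+1]),None)
    if k and not 114<r<130: B.append(onz(t,k+(46-row[k])/(row[k+1]-row[k]),r,.13)[:2]*1000)
for q in(A,B):
    q=np.array(q);p=np.polyfit(q[:,0],q[:,1],1);print(len(q),np.degrees(np.arctan(p[0])).round(2),"y at x=573,650,700",np.polyval(p,[573,650,700]).round(2),"res",np.std(np.polyval(p,q[:,0])-q[:,1]).round(2))
E
```

```text
clock: 0.82
tool_pos: [0.2332, -0.4982, 0.2606]
ee_rot: [-67.8, 90.0, -76.9]
wrist_force: [0.1, 0.6, 0.1]
grip_width: 1.0
18 -8.76 y at x=573,650,700 [ -4.25 -16.12 -23.83] res 0.11
18 -8.78 y at x=573,650,700 [-41.07 -52.96 -60.68] res 0.09
```

```bash
python3 -m inch '[{"dx":0,"dy":29,"dz":15,"rx":0,"ry":0,"rz":0,"fingers":60},{"dx":0,"dy":29,"dz":15,"rx":0,"ry":0,"rz":0,"fingers":60},{"dx":0,"dy":29,"dz":15,"rx":0,"ry":0,"rz":0,"fingers":60},{"dx":0,"dy":29,"dz":15,"rx":0,"ry":0,"rz":0,"fingers":60},{"dx":0,"dy":29,"dz":15,"rx":0,"ry":0,"rz":0,"fingers":60},{"dx":0,"dy":29,"dz":15,"rx":0,"ry":0,"rz":0,"fingers":60},{"dx":0,"dy":29,"dz":15,"rx":0,"ry":0,"rz":0,"fingers":60},{"dx":0,"dy":30,"dz":15,"rx":0,"ry":0,"rz":0,"fingers":60},{"dx":0,"dy":0,"dz":0,"rx":0,"ry":0,"rz":0,"fingers":60},{"dx":0,"dy":0,"dz":0,"rx":0,"ry":0,"rz":0,"fingers":60}]'
python3 - <<'E'
from h import *
from plant import camera
import plan
plan.plan([390.3,-287,156],-9.5)
c=camera("wrist");cv2.imwrite("pics/w2.png",c["frame"]);np.savez("pics/w2.npz",**c)
f,cx,cy=c["fx"],c["cx"],c["cy"];T=c["world_from_camera"]
def won(u,v,z):
    r=np.hypot(u-cx,v-cy);th=r/f;k=np.sin(th)/max(r,1e-9);d=T[:3,:3]@np.array([(u-cx)*k,-(v-cy)*k,-np.cos(th)]);o=T[:3,3];return (o+d*(z-o[2])/d[2])[:2]
H=hsv(c);m=((H[...,0]<20)&(H[...,1]>150)&(H[...,2]>80)).astype('u1')
k,l,s,_=cv2.connectedComponentsWithStats(m)
for i in range(1,k):
    if s[i,4]>500:
        v,u=np.nonzero(l==i);q=np.array([won(a,b,.19) for a,b in zip(u,v)]);print(s[i],rect(q))
E
```

```text
clock: 1.65
tool_pos: [0.3907, -0.2867, 0.2603]
ee_rot: [160.7, 90.0, 151.4]
wrist_force: [-0.2, -1.5, -0.9]
grip_width: 0.598
t 1.65 P [ 390.7 -286.7  260.3] F [-0.19 -1.54 -0.88] grip 0.598 q6 53.1 rot [ 0.2 -0.  -0. ] then shift dx,dy,dz [104.3  -0.4  -0.4]
[ 270  176   20   80 1432] [ 390.3 -283.8   57.6   13.2   80.7]
[ 385  247  114   92 4816] [ 527.5 -374.1   62.4  152.8   54.1]
```

View pics/w2.png

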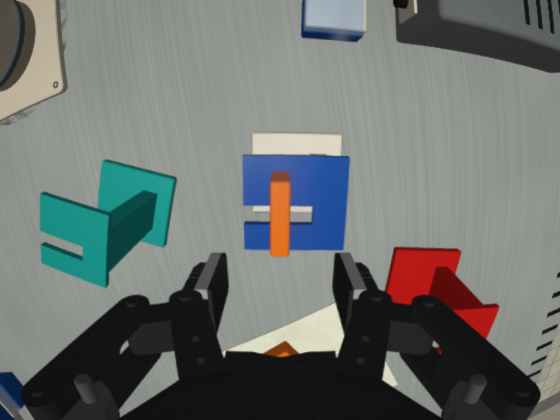

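The wrist view shows the handle at (280,215), centred between the fingers, with the slot opening to the left. I'll descend and grip.

```bash
python3 -m inch '[{"dx":20,"dy":0.5,"dz":-0.4,"rx":0,"ry":0,"rz":0,"fingers":60},{"dx":20,"dy":0,"dz":0,"rx":0,"ry":0,"rz":0,"fingers":50},{"dx":20,"dy":0,"dz":0,"rx":0,"ry":0,"rz":0,"fingers":50},{"dx":20,"dy":0,"dz":0,"rx":0,"ry":0,"rz":0,"fingers":50},{"dx":14,"dy":0,"dz":0,"rx":0,"ry":0,"rz":0,"fingers":50},{"dx":10,"dy":0,"dz":0,"rx":0,"ry":0,"rz":0,"fingers":50},{"dx":0,"dy":0,"dz":0,"rx":0,"ry":0,"rz":0,"fingers":50},{"dx":0,"dy":0,"dz":0,"rx":0,"ry":0,"rz":0,"fingers":50}]' && python3 -m inch '[{"dx":0,"dy":0,"dz":0,"rx":0,"ry":0,"rz":0,"fingers":5},{"dx":0,"dy":0,"dz":0,"rx":0,"ry":0,"rz":0,"fingers":5},{"dx":0,"dy":0,"dz":0,"rx":0,"ry":0,"rz":0,"fingers":5},{"dx":0,"dy":0,"dz":0,"rx":0,"ry":0,"rz":0,"fingers":5},{"dx":0,"dy":0,"dz":0,"rx":0,"ry":0,"rz":0,"fingers":5},{"dx":0,"dy":0,"dz":0,"rx":0,"ry":0,"rz":0,"fingers":5},{"dx":0,"dy":0,"dz":0,"rx":0,"ry":0,"rz":0,"fingers":5},{"dx":0,"dy":0,"dz":0,"rx":0,"ry":0,"rz":0,"fingers":5}]' 80; python3 plan.py 390.3 -286 156 -9.3
```

```text
clock: 2.37
tool_pos: [0.389, -0.2883, 0.1561]
ee_rot: [148.7, 89.9, 139.1]
wrist_force: [-1.0, -0.7, -0.6]
grip_width: 0.502
clock: 3.03
tool_pos: [0.3899, -0.2882, 0.1572]
ee_rot: [-53.2, 89.9, -62.7]
wrist_force: [-0.9, -0.7, 6.1]
grip_width: 0.154
t 3.03 P [ 389.9 -288.2  157.2] F [-0.93 -0.69  6.14] grip 0.154 q6 53.1 rot [-0.2   0.08  0.1 ] then shift dx,dy,dz [1.2 2.2 0. ]
```

```bash
python3 -m inch '[{"dx":-3,"dy":0,"dz":0,"rx":0,"ry":0,"rz":0,"fingers":5},{"dx":-3,"dy":0,"dz":0,"rx":0,"ry":0,"rz":0,"fingers":5},{"dx":0,"dy":0,"dz":0,"rx":0,"ry":0,"rz":0,"fingers":5},{"dx":0,"dy":0,"dz":0,"rx":0,"ry":0,"rz":0,"fingers":5}]'; python3 plan.py 390.3 -286 156 -9.3;  python3 -m inch '[{"dx":0,"dy":0,"dz":-5,"rx":0,"ry":0,"rz":0,"fingers":5},{"dx":0,"dy":0,"dz":-7,"rx":0,"ry":0,"rz":0,"fingers":5},{"dx":0,"dy":0,"dz":-10,"rx":0,"ry":0,"rz":0,"fingers":5},{"dx":0,"dy":0,"dz":-10,"rx":0,"ry":0,"rz":0,"fingers":5}]'
```

```text
clock: 3.37
tool_pos: [0.3897, -0.2875, 0.1624]
ee_rot: [3.7, 90.0, -5.8]
wrist_force: [0.2, -0.3, -1.5]
grip_width: 0.154
t 3.37 P [ 389.7 -287.5  162.4] F [ 0.23 -0.26 -1.53] grip 0.154 q6 53.1 rot [-0.19  0.01 -0.  ] then shift dx,dy,dz [6.4 1.6 0.4]
clock: 3.7
tool_pos: [0.357, -0.2819, 0.1621]
ee_rot: [147.0, 90.0, 137.6]
wrist_force: [-0.0, 0.5, -1.6]
grip_width: 0.15
```

```bash
python3 -m inch '[{"dx":0,"dy":0,"dz":-12,"rx":0,"ry":0,"rz":0,"fingers":5},{"dx":0,"dy":0,"dz":-12,"rx":0,"ry":0,"rz":0,"fingers":5},{"dx":0,"dy":0,"dz":-10,"rx":0,"ry":0,"rz":0,"fingers":5},{"dx":-10,"dy":0,"dz":0,"rx":0,"ry":0,"rz":0,"fingers":5},{"dx":-22,"dy":0,"dz":0,"rx":0,"ry":0,"rz":0,"fingers":5},{"dx":-32,"dy":0,"dz":0,"rx":0,"ry":0,"rz":0,"fingers":5},{"dx":-32,"dy":0,"dz":0,"rx":0,"ry":0,"rz":0,"fingers":5},{"dx":-32,"dy":0,"dz":0,"rx":0,"ry":0,"rz":0,"fingers":5},{"dx":-10,"dy":0,"dz":0,"rx":0,"ry":0,"rz":0,"fingers":5},{"dx":0,"dy":0,"dz":0,"rx":0,"ry":0,"rz":0,"fingers":5}]'
python3 plan.py 706.0 -43.2 300 -8.8
python3 - <<'E'
from h import *
from plant import camera
c=camera("wrist");cv2.imwrite("pics/w3.png",c["frame"]);np.savez("pics/w3.npz",**c)
E
```

```text
clock: 4.53
tool_pos: [0.3245, -0.2774, 0.303]
ee_rot: [-42.8, 89.7, -52.3]
wrist_force: [-0.3, -0.4, -1.4]
grip_width: 0.152
t 4.53 P [ 324.5 -277.4  303. ] F [-0.28 -0.4  -1.37] grip 0.152 q6 47.7 rot [-0.72  0.22  0.2 ] then shift dx,dy,dz [  3.  289.8 341.2]
```

View pics/w3.png

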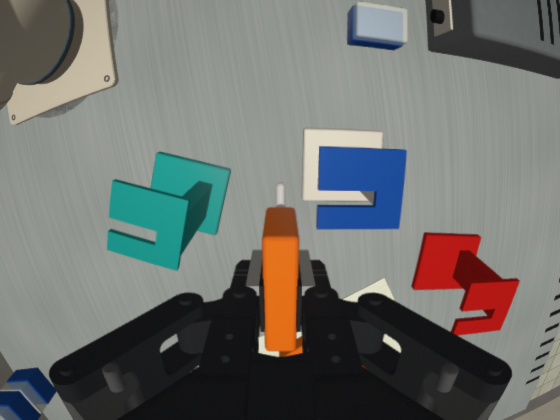

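The rod is held upright, with its foot at (280,195), and the stand is empty. Next I'll carry it over the gap, foot about 40 mm above the instruments.

```bash
python3 -m inch '[{"dx":0,"dy":12,"dz":14,"rx":-0.3,"ry":0.1,"rz":0.1,"fingers":5},{"dx":0,"dy":24,"dz":28,"rx":-0.4,"ry":0.1,"rz":0.1,"fingers":5},{"dx":0,"dy":24,"dz":28,"rx":0,"ry":0,"rz":0,"fingers":5},{"dx":0,"dy":24,"dz":28,"rx":0,"ry":0,"rz":0,"fingers":5},{"dx":0,"dy":24,"dz":28,"rx":0,"ry":0,"rz":0,"fingers":5},{"dx":0,"dy":24,"dz":28,"rx":0,"ry":0,"rz":0,"fingers":5},{"dx":0,"dy":24,"dz":28,"rx":0,"ry":0,"rz":0,"fingers":5},{"dx":0,"dy":24,"dz":28,"rx":0,"ry":0,"rz":0,"fingers":5}]';python3 -m inch '[{"dx":0,"dy":24,"dz":28,"rx":0,"ry":0,"rz":0,"fingers":5},{"dx":0,"dy":24,"dz":28,"rx":0,"ry":0,"rz":0,"fingers":5},{"dx":0,"dy":24,"dz":28,"rx":0,"ry":0,"rz":0,"fingers":5},{"dx":0,"dy":24,"dz":28,"rx":0,"ry":0,"rz":0,"fingers":5},{"dx":0,"dy":14,"dz":19,"rx":0,"ry":0,"rz":0,"fingers":5},{"dx":0,"dy":0,"dz":0,"rx":0,"ry":0,"rz":0,"fingers":5},{"dx":0,"dy":0,"dz":0,"rx":0,"ry":0,"rz":0,"fingers":5},{"dx":0,"dy":0,"dz":0,"rx":0,"ry":0,"rz":0,"fingers":5}]'
python3 plan.py 706.0 -43.2 300 -8.8
python3 - <<'E'
from h import *
from plant import camera
for n in("wrist","top","scene"):
    c=camera(n);cv2.imwrite(f"pics/{n}4.png",c["frame"]);np.savez(f"pics/{n}4.npz",**c)
E
```

```text
clock: 5.25
tool_pos: [0.5605, -0.13, 0.2983]
ee_rot: [146.1, 89.6, 137.3]
wrist_force: [-0.1, -1.4, -0.7]
grip_width: 0.153
clock: 5.92
tool_pos: [0.7056, -0.043, 0.2985]
ee_rot: [150.9, 89.6, 142.1]
wrist_force: [-0.5, 0.5, -1.0]
grip_width: 0.152
t 5.92 P [705.6 -43.  298.5] F [-0.5   0.46 -1.  ] grip 0.152 q6 88.4 rot [ 0.   -0.35 -0.19] then shift dx,dy,dz [-1.5 -0.2  0.4]
```

View pics/wrist4.png

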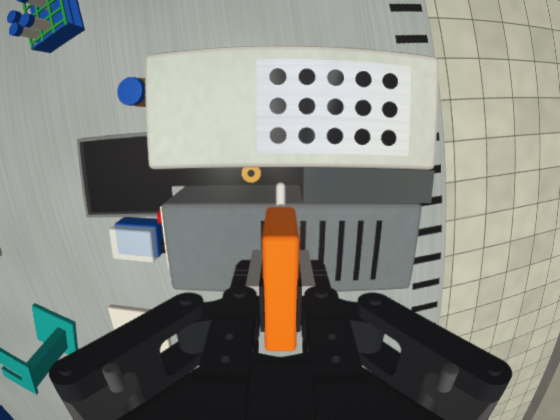

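```bash
cat >> h.py <<'E'
def won(c,u,v,z):
    cx,cy,f,T=c["cx"],c["cy"],c["fx"],c["world_from_camera"]
    r=np.hypot(u-cx,v-cy);th=r/f;k=np.sin(th)/max(r,1e-9);d=T[:3,:3]@np.array([(u-cx)*k,-(v-cy)*k,-np.cos(th)]);o=T[:3,3];return ((o+d*(z-o[2])/d[2])[:2])*1000
O=np.array([572.5,-22.6]);ax=np.array([np.cos(np.radians(-8.77)),np.sin(np.radians(-8.77))]);nn=np.array([-ax[1],ax[0]])
def bay(p): p=np.asarray(p)[:2]-O; return np.round([p@ax,p@nn],1)
E
python3 - <<'E'
from h import *
c=dict(np.load("pics/wrist4.npz"));g=cv2.cvtColor(c["frame"],cv2.COLOR_BGR2GRAY).astype(int)
for u in(200,225,278,281,284): print(u,g[160:212,u].tolist())
print("row196",g[196,268:295].tolist(),"row188",g[188,268:295].tolist())
print("row 180",g[180,295:310].tolist())
H=hsv(c);m=(H[...,0]>8)&(H[...,0]<35)&(H[...,1]>110)&(H[...,2]>60);m[:160]=0;m[190:]=0;m[:,:235]=0;m[:,270:]=0
v,u=np.nonzero(m);print("nut",len(u),u.min(),u.max(),v.min(),v.max(),bay(won(c,(u.min()+u.max())/2,(v.min()+v.max())/2,.05)))
for z in(.160,.165,.17,.175):print("foot tip z",z,bay(won(c,281,183,z)))
from plan import st
s,P,Q=st();print("tcp bay",bay(P))
# top view handle
t=dict(np.load("pics/top4.npz"));Pc=cloud(t);H=hsv(t);m=(H[...,0]<20)&(H[...,1]>150)&(H[...,2]>80)&(Pc[...,2]>.2)
v,u=np.nonzero(m);print("top orange",len(u));
if len(u)>20:
    q=np.array([onz(t,a,b,.333)[:2] for a,b in zip(u,v)]);r=rect(q);print(r,bay(r[:2]),np.median(Pc[m][:,2]))
s=dict(np.load("pics/scene4.npz"));H=hsv(s);m=((H[...,0]<20)&(H[...,1]>150)&(H[...,2]>80)).astype('u1');k,l,st_,_=cv2.connectedComponentsWithStats(m);print(st_[st_[:,4]>60])
E
```

```text
200 [215, 216, 215, 210, 199, 187, 174, 144, 83, 65, 64, 63, 63, 62, 62, 61, 60, 60, 59, 58, 58, 58, 58, 57, 57, 64, 73, 75, 75, 75, 74, 74, 74, 73, 73, 73, 73, 73, 72, 72, 72, 72, 74, 88, 101, 112, 115, 119, 121, 125, 126, 127]
225 [211, 211, 208, 201, 191, 181, 164, 124, 92, 85, 84, 83, 82, 82, 80, 79, 79, 78, 77, 76, 75, 74, 72, 72, 72, 81, 83, 83, 82, 82, 81, 80, 80, 80, 79, 79, 78, 79, 78, 78, 78, 77, 80, 91, 103, 114, 118, 120, 124, 126, 128, 127]
278 [207, 207, 204, 197, 189, 178, 149, 90, 74, 73, 72, 71, 70, 70, 69, 68, 67, 67, 66, 65, 64, 67, 89, 142, 181, 201, 210, 214, 215, 215, 215, 215, 215, 215, 215, 215, 215, 216, 216, 215, 216, 216, 215, 209, 180, 133, 117, 96, 87, 86, 86, 85]
281 [208, 208, 204, 196, 189, 179, 150, 91, 74, 73, 72, 71, 71, 69, 68, 68, 68, 67, 66, 66, 65, 71, 108, 167, 195, 211, 220, 223, 221, 222, 222, 222, 222, 222, 223, 222, 223, 222, 222, 223, 223, 222, 222, 209, 159, 126, 116, 95, 87, 87, 87, 86]
284 [211, 211, 206, 197, 188, 178, 149, 89, 73, 71, 71, 71, 69, 69, 68, 67, 68, 66, 65, 65, 64, 64, 65, 80, 113, 144, 159, 162, 163, 162, 162, 162, 161, 162, 162, 161, 162, 161, 160, 161, 160, 160, 160, 160, 155, 137, 115, 95, 87, 86, 87, 87]
row196 [71, 71, 72, 73, 73, 73, 75, 98, 156, 200, 215, 221, 224, 223, 216, 198, 162, 111, 79, 75, 74, 74, 74, 75, 74, 74, 73] row188 [73, 73, 74, 75, 74, 75, 77, 100, 157, 200, 215, 221, 223, 221, 216, 198, 163, 112, 80, 77, 76, 77, 76, 75, 76, 76, 75]
row 180 [59, 59, 59, 59, 58, 57, 57, 58, 72, 84, 88, 89, 90, 88, 88]
nut 226 241 260 167 182 [96.4 -0.9]
foot tip z 0.16 [134.2  12.3]
foot tip z 0.165 [134.2  13.4]
foot tip z 0.17 [134.2  14.4]
foot tip z 0.175 [134.2  15.5]
tcp bay [134.4  -0.4]
top orange 17
[[     0      0    560    420 233455]
 [   108    145     52     80   1416]
 [   170    182     18     32    297]]
```

Run:
```python
from h import *
c=dict(np.load("pics/wrist4.npz"));print("cam",bay(c["world_from_camera"][:3,3]*1000),c["world_from_camera"][2,3])
for u in(225,281):
  for v in(163,167,185,203,206): print(u,v,"z130",bay(won(c,u,v,.13)),"z50",bay(won(c,u,v,.05)))
print("blind edge",bay(won(c,303,180,.13)))
print("mouth white",bay(won(c,149,160,.13)),"grey",bay(won(c,172,188,.13)))
```

```text
cam [135.2  73.4] 0.4408287628767178
225 163 z130 [79.5 25.9] z50 [65.2 13.7]
225 167 z130 [79.4 22. ] z50 [65.   8.7]
225 185 z130 [78.6  3.9] z50 [ 64.1 -14. ]
225 203 z130 [ 77.8 -14.6] z50 [ 63.  -37.2]
225 206 z130 [ 77.7 -17.7] z50 [ 62.8 -41.2]
281 163 z130 [134.   25.5] z50 [133.7  13.2]
281 167 z130 [134.   21.6] z50 [133.7   8.2]
281 185 z130 [134.    3.7] z50 [133.7 -14.2]
281 203 z130 [134.  -14.6] z50 [133.7 -37.2]
281 206 z130 [134.  -17.7] z50 [133.7 -41.2]
blind edge [155.5   8.8]
mouth white [-0.4 31.1] grey [22.8  1.4]
```

```bash
python3 -m inch '[{"dx":10,"dy":1,"dz":0,"rx":0,"ry":-0.35,"rz":-0.2,"fingers":5},{"dx":12,"dy":0,"dz":0,"rx":0,"ry":0,"rz":0,"fingers":5},{"dx":8,"dy":0,"dz":0,"rx":0,"ry":0,"rz":0,"fingers":5},{"dx":2,"dy":0,"dz":0,"rx":0,"ry":0,"rz":0,"fingers":5},{"dx":2,"dy":0,"dz":0,"rx":0,"ry":0,"rz":0,"fingers":5},{"dx":2,"dy":0,"dz":0,"rx":0,"ry":0,"rz":0,"fingers":5},{"dx":0,"dy":0,"dz":0,"rx":0,"ry":0,"rz":0,"fingers":5}]'; python3 -m inch '[{"dx":1,"dy":0,"dz":0,"rx":0,"ry":0,"rz":0,"fingers":5},{"dx":1,"dy":0,"dz":0,"rx":0,"ry":0,"rz":0,"fingers":5},{"dx":1,"dy":0,"dz":0,"rx":0,"ry":0,"rz":0,"fingers":5},{"dx":1,"dy":0,"dz":0,"rx":0,"ry":0,"rz":0,"fingers":5},{"dx":1,"dy":0,"dz":0,"rx":0,"ry":0,"rz":0,"fingers":5}]';  python3 plan.py 706.0 -42.2 250 -8.8
```

```text
clock: 6.65
tool_pos: [0.7063, -0.0418, 0.2643]
ee_rot: [1.1, 89.8, -7.7]
wrist_force: [0.5, 0.3, -0.5]
grip_width: 0.151
clock: 7.07
tool_pos: [0.7064, -0.0416, 0.259]
ee_rot: [-0.2, 89.9, -8.9]
wrist_force: [-0.8, -0.0, -1.2]
grip_width: 0.149
t 7.07 P [706.4 -41.6 259. ] F [-0.84 -0.02 -1.21] grip 0.149 q6 88.6 rot [0.01 0.15 0.  ] then shift dx,dy,dz [ 9.  -0.6 -0.3]
```

```bash
for i in 1; do python3 -m inch '[{"dx":1.2,"dy":0,"dz":0,"rx":0,"ry":0,"rz":0,"fingers":5},{"dx":1.2,"dy":0,"dz":0,"rx":0,"ry":0,"rz":0,"fingers":5},{"dx":1.2,"dy":0,"dz":0,"rx":0,"ry":0,"rz":0,"fingers":5},{"dx":1.2,"dy":0,"dz":0,"rx":0,"ry":0,"rz":0,"fingers":5},{"dx":1.2,"dy":0,"dz":0,"rx":0,"ry":0,"rz":0,"fingers":5}]'; done;  python3 - <<'E'
from h import *
from plant import camera
c=camera("wrist");cv2.imwrite("pics/w5.png",cv2.resize(c["frame"][130:230,190:350],(800,500),interpolation=cv2.INTER_CUBIC))
E
```

```text
clock: 7.48
tool_pos: [0.7064, -0.0416, 0.253]
ee_rot: [0.7, 89.9, -8.1]
wrist_force: [0.3, 0.8, -0.5]
grip_width: 0.148
```

View pics/w5.png

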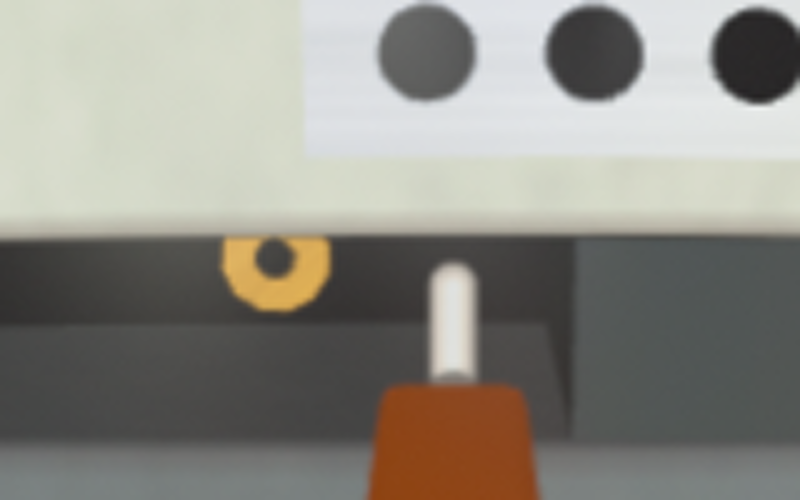

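The foot is in the gap with about 5 mm of play on each side. The nut is ahead at crop (276,262) and the blind end is behind at x = 575. I'll go down.

```bash
python3 -m inch '[{"dx":7,"dy":0,"dz":0,"rx":0,"ry":0,"rz":0,"fingers":5},{"dx":8,"dy":0,"dz":0,"rx":0,"ry":0,"rz":0,"fingers":5},{"dx":8,"dy":0,"dz":0,"rx":0,"ry":0,"rz":0,"fingers":5},{"dx":8,"dy":0,"dz":0,"rx":0,"ry":0,"rz":0,"fingers":5},{"dx":8,"dy":0,"dz":0,"rx":0,"ry":0,"rz":0,"fingers":5},{"dx":8,"dy":0,"dz":0,"rx":0,"ry":0,"rz":0,"fingers":5},{"dx":6,"dy":0,"dz":0,"rx":0,"ry":0,"rz":0,"fingers":5},{"dx":4,"dy":0,"dz":0,"rx":0,"ry":0,"rz":0,"fingers":5},{"dx":2,"dy":0,"dz":0,"rx":0,"ry":0,"rz":0,"fingers":5},{"dx":1,"dy":0,"dz":0,"rx":0,"ry":0,"rz":0,"fingers":5}]'; python3 plan.py 706.0 -41.9 185 -8.8;python3 -m inch '[{"dx":0.6,"dy":0,"dz":0,"rx":0,"ry":0,"rz":0,"fingers":5},{"dx":0.6,"dy":0,"dz":0,"rx":0,"ry":0,"rz":0,"fingers":5},{"dx":0.6,"dy":0,"dz":0,"rx":0,"ry":0,"rz":0,"fingers":5},{"dx":0.6,"dy":0,"dz":0,"rx":0,"ry":0,"rz":0,"fingers":5}]'
```

```text
clock: 8.37
tool_pos: [0.7065, -0.0417, 0.1929]
ee_rot: [0.8, 89.9, -8.0]
wrist_force: [0.7, -0.4, -0.8]
grip_width: 0.151
t 8.37 P [706.5 -41.7 192.9] F [ 0.73 -0.41 -0.79] grip 0.151 q6 88.6 rot [ 0.    0.14 -0.  ] then shift dx,dy,dz [ 7.9 -0.3 -0.4]
clock: 8.7
tool_pos: [0.7066, -0.0416, 0.191]
ee_rot: [0.3, 89.8, -8.5]
wrist_force: [-0.1, 0.8, -0.9]
grip_width: 0.149
```

```bash
cat > ok.py <<'E'
import sys
from plant import get_state
s=get_state();f=s["wrist_force"];print(s["clock"].__round__(2),"z",round(s["tool_pos"][2]*1000,2),"F",f.round(1))
sys.exit(0 if f[2]<float(sys.argv[1]) else 1)
E
M='[{"dx":0.5,"dy":0,"dz":0,"rx":0,"ry":0,"rz":0,"fingers":5},{"dx":0.5,"dy":0,"dz":0,"rx":0,"ry":0,"rz":0,"fingers":5}]'
unset M
python3 -m inch '[{"dx":0.5,"dy":0,"dz":0,"rx":0,"ry":0,"rz":0,"fingers":5},{"dx":0.5,"dy":0,"dz":0,"rx":0,"ry":0,"rz":0,"fingers":5}]' >/dev/null; python3 ok.py 1 && python3 -m inch '[{"dx":0.5,"dy":0,"dz":0,"rx":0,"ry":0,"rz":0,"fingers":5},{"dx":0.5,"dy":0,"dz":0,"rx":0,"ry":0,"rz":0,"fingers":5}]' >/dev/null; python3 ok.py 1 && python3 -m inch '[{"dx":0.5,"dy":0,"dz":0,"rx":0,"ry":0,"rz":0,"fingers":5},{"dx":0.5,"dy":0,"dz":0,"rx":0,"ry":0,"rz":0,"fingers":5}]' >/dev/null; python3 ok.py 1 && python3 -m inch '[{"dx":0.5,"dy":0,"dz":0,"rx":0,"ry":0,"rz":0,"fingers":5},{"dx":0.5,"dy":0,"dz":0,"rx":0,"ry":0,"rz":0,"fingers":5}]' >/dev/null; python3 ok.py 1 && python3 -m inch '[{"dx":0.5,"dy":0,"dz":0,"rx":0,"ry":0,"rz":0,"fingers":5},{"dx":0.5,"dy":0,"dz":0,"rx":0,"ry":0,"rz":0,"fingers":5}]' >/dev/null; python3 ok.py 1 && python3 -m inch '[{"dx":0.5,"dy":0,"dz":0,"rx":0,"ry":0,"rz":0,"fingers":5},{"dx":0.5,"dy":0,"dz":0,"rx":0,"ry":0,"rz":0,"fingers":5}]' >/dev/null; python3 ok.py 1
```

```text
8.87 z 189.78 F [-0.3 -1.1 -0.8]
9.03 z 188.7 F [ 0.   0.9 -0.7]
9.2 z 187.68 F [-0.2  0.3 -0.9]
9.37 z 186.67 F [ 0.3 -0.4 -0.9]
9.53 z 185.68 F [-0.5 -0.2 -1.4]
9.7 z 184.67 F [-0.7  1.2 -1.4]
```

```bash
python3 -m inch '[{"dx":0.5,"dy":0,"dz":0,"rx":0,"ry":0,"rz":0,"fingers":5},{"dx":0.5,"dy":0,"dz":0,"rx":0,"ry":0,"rz":0,"fingers":5}]' >/dev/null; python3 ok.py 1 && python3 -m inch '[{"dx":0.5,"dy":0,"dz":0,"rx":0,"ry":0,"rz":0,"fingers":5},{"dx":0.5,"dy":0,"dz":0,"rx":0,"ry":0,"rz":0,"fingers":5}]' >/dev/null; python3 ok.py 1 && python3 -m inch '[{"dx":0.5,"dy":0,"dz":0,"rx":0,"ry":0,"rz":0,"fingers":5},{"dx":0.5,"dy":0,"dz":0,"rx":0,"ry":0,"rz":0,"fingers":5}]' >/dev/null; python3 ok.py 1 && python3 -m inch '[{"dx":0.5,"dy":0,"dz":0,"rx":0,"ry":0,"rz":0,"fingers":5},{"dx":0.5,"dy":0,"dz":0,"rx":0,"ry":0,"rz":0,"fingers":5}]' >/dev/null; python3 ok.py 1 && python3 -m inch '[{"dx":0.5,"dy":0,"dz":0,"rx":0,"ry":0,"rz":0,"fingers":5},{"dx":0.5,"dy":0,"dz":0,"rx":0,"ry":0,"rz":0,"fingers":5}]' >/dev/null; python3 ok.py 1 && python3 -m inch '[{"dx":0.5,"dy":0,"dz":0,"rx":0,"ry":0,"rz":0,"fingers":5},{"dx":0.5,"dy":0,"dz":0,"rx":0,"ry":0,"rz":0,"fingers":5}]' >/dev/null; python3 ok.py 1
```

```text
9.87 z 183.66 F [-0.5  0.2  0.3]
10.03 z 182.69 F [ 0.1  0.  -1.5]
10.2 z 181.68 F [ 0.2 -0.7 -0.9]
10.37 z 180.67 F [-1.   0.2 -1. ]
10.53 z 179.69 F [ 0.2 -0.4  0.3]
10.7 z 179.55 F [-2.6 -0.3  7.1]
```

Contact: the tray is at TCP z ≈ 179.6, 7 N. I'll ease off and start raking with a light touch.

```bash
python3 -m inch '[{"dx":-0.5,"dy":0,"dz":0,"rx":0,"ry":0,"rz":0,"fingers":5},{"dx":0,"dy":0,"dz":0,"rx":0,"ry":0,"rz":0,"fingers":5}]' >/dev/null; python3 ok.py 8; python3 -m inch '[{"dx":0,"dy":0,"dz":-1.5,"rx":0,"ry":0,"rz":0,"fingers":5},{"dx":0,"dy":0,"dz":-1.5,"rx":0,"ry":0,"rz":0,"fingers":5},{"dx":0,"dy":0,"dz":-1.5,"rx":0,"ry":0,"rz":0,"fingers":5},{"dx":0,"dy":0,"dz":-1.5,"rx":0,"ry":0,"rz":0,"fingers":5}]'; python3 ok.py 8; python3 plan.py 706.4 -41.7 179 -8.8
```

```text
10.87 z 179.63 F [-1.5  0.4  3.5]
clock: 11.2
tool_pos: [0.701, -0.0408, 0.1796]
ee_rot: [0.1, 89.8, -8.7]
wrist_force: [3.5, -1.5, 3.7]
grip_width: 0.153
11.2 z 179.65 F [ 3.5 -1.5  3.7]
t 11.2 P [701.  -40.8 179.6] F [ 3.53 -1.52  3.72] grip 0.153 q6 88.6 rot [-0.    0.24 -0.  ] then shift dx,dy,dz [ 0.6 -0.   5.4]
```

```bash
python3 -m inch '[{"dx":-0.2,"dy":0,"dz":-2,"rx":0,"ry":0,"rz":0,"fingers":5},{"dx":0,"dy":0,"dz":-2,"rx":0,"ry":0,"rz":0,"fingers":5},{"dx":0,"dy":0,"dz":-2,"rx":0,"ry":0,"rz":0,"fingers":5},{"dx":0,"dy":0,"dz":-2,"rx":0,"ry":0,"rz":0,"fingers":5}]' >/dev/null; python3 ok.py 7 && python3 -m inch '[{"dx":0,"dy":0,"dz":-2,"rx":0,"ry":0,"rz":0,"fingers":5},{"dx":0,"dy":0,"dz":-2,"rx":0,"ry":0,"rz":0,"fingers":5},{"dx":0,"dy":0,"dz":-2,"rx":0,"ry":0,"rz":0,"fingers":5},{"dx":0,"dy":0,"dz":-2,"rx":0,"ry":0,"rz":0,"fingers":5}]' >/dev/null; python3 ok.py 7 && python3 -m inch '[{"dx":0,"dy":0,"dz":-2,"rx":0,"ry":0,"rz":0,"fingers":5},{"dx":0,"dy":0,"dz":-2,"rx":0,"ry":0,"rz":0,"fingers":5},{"dx":0,"dy":0,"dz":-2,"rx":0,"ry":0,"rz":0,"fingers":5},{"dx":0,"dy":0,"dz":-2,"rx":0,"ry":0,"rz":0,"fingers":5}]'>/dev/null; python3 ok.py 7 ;  python3 plan.py 706.4 -41.7 179 -8.8
python3 - <<'E'
from h import *
from plan import st
print("tcp bay",bay(st()[1]))
E
```

```text
11.53 z 179.59 F [ 3.8 -0.4  4. ]
11.87 z 179.59 F [ 4.2 -0.9  5. ]
12.2 z 179.57 F [ 3.8 -0.6  4.4]
t 12.2 P [677.  -37.1 179.6] F [ 3.83 -0.65  4.36] grip 0.154 q6 88.6 rot [0.   0.19 0.  ] then shift dx,dy,dz [ 0.6 -0.1 29.8]
tcp bay [105.5   1.6]
```

```bash
cat > nut.py <<'E'
from h import *
from plant import camera
from plan import st
import sys
c=camera("wrist");s,P,Q=st();print("tcp bay",bay(P),"z",P[2].round(2),"F",s["wrist_force"].round(1))
zn=float(sys.argv[1]) if len(sys.argv)>1 else .05
H=hsv(c);m=((H[...,0]>12)&(H[...,0]<32)&(H[...,1]>90)&(H[...,2]>70)).astype('u1')
k,l,S,C=cv2.connectedComponentsWithStats(m)
for i in range(1,k):
    x,y,w,h,a=S[i]
    if a>40:
        p=bay(won(c,x+w/2-.5,y+h/2-.5,zn))
        if -120<p[0]<150 and abs(p[1])<60: print("cand",S[i],p)
cv2.imwrite("pics/last.png",cv2.resize(c["frame"][110:260,100:340],(800,500),interpolation=cv2.INTER_CUBIC))
E
python3 -m inch '[{"dx":-0.3,"dy":0,"dz":-2,"rx":0,"ry":0,"rz":0,"fingers":5},{"dx":0,"dy":0,"dz":-2,"rx":0,"ry":0,"rz":0,"fingers":5},{"dx":0,"dy":0,"dz":-2,"rx":0,"ry":0,"rz":0,"fingers":5},{"dx":0,"dy":0,"dz":-2,"rx":0,"ry":0,"rz":0,"fingers":5}]' >/dev/null; python3 ok.py 7 && python3 -m inch '[{"dx":0,"dy":0,"dz":-2,"rx":0,"ry":0,"rz":0,"fingers":5},{"dx":0,"dy":0,"dz":-2,"rx":0,"ry":0,"rz":0,"fingers":5},{"dx":0,"dy":0,"dz":-2,"rx":0,"ry":0,"rz":0,"fingers":5},{"dx":0,"dy":0,"dz":-2,"rx":0,"ry":0,"rz":0,"fingers":5}]' >/dev/null; python3 ok.py 7; python3 nut.py
```

```text
12.53 z 179.61 F [ 3.4 -0.2  3.9]
12.87 z 179.61 F [ 4.1 -0.   4.7]
tcp bay [88.7  1.7] z 179.62 F [ 2.7 -0.4  4.3]
cand [249 200  28  13 247] [73.7 -5.2]
```

View pics/last.png

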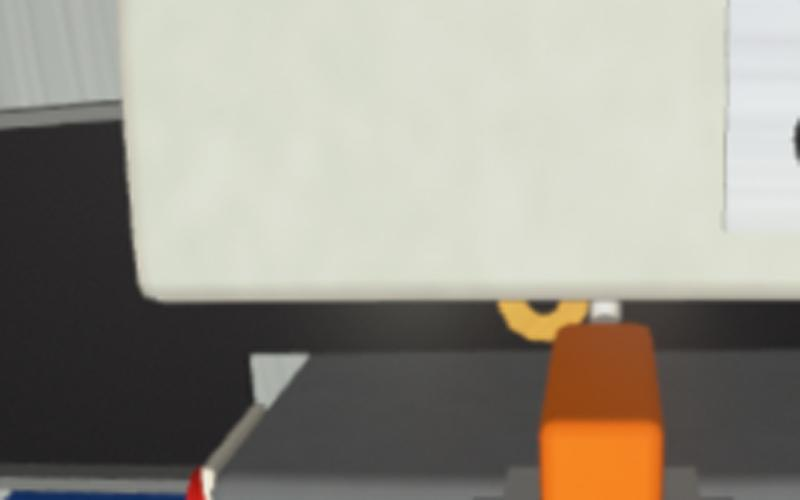

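The nut is at crop (545,315), pressed against the foot and coming along. I'll continue.

```bash
python3 -m inch '[{"dx":-0.2,"dy":0,"dz":-2,"rx":0,"ry":0,"rz":0,"fingers":5},{"dx":0,"dy":0,"dz":-2,"rx":0,"ry":0,"rz":0,"fingers":5},{"dx":0,"dy":0,"dz":-2,"rx":0,"ry":0,"rz":0,"fingers":5},{"dx":0,"dy":0,"dz":-2,"rx":0,"ry":0,"rz":0,"fingers":5},{"dx":0,"dy":0,"dz":-2,"rx":0,"ry":0,"rz":0,"fingers":5}]' >/dev/null; python3 ok.py 7 && python3 -m inch '[{"dx":0,"dy":0,"dz":-2,"rx":0,"ry":0,"rz":0,"fingers":5},{"dx":0,"dy":0,"dz":-2,"rx":0,"ry":0,"rz":0,"fingers":5},{"dx":0,"dy":0,"dz":-2,"rx":0,"ry":0,"rz":0,"fingers":5},{"dx":0,"dy":0,"dz":-2,"rx":0,"ry":0,"rz":0,"fingers":5}]' >/dev/null; python3 ok.py 7 && python3 -m inch '[{"dx":0,"dy":0,"dz":-2,"rx":0,"ry":0,"rz":0,"fingers":5},{"dx":0,"dy":0,"dz":-2,"rx":0,"ry":0,"rz":0,"fingers":5}]' >/dev/null; python3 ok.py 6 && python3 -m inch '[{"dx":0,"dy":0,"dz":-2,"rx":0,"ry":0,"rz":0,"fingers":5},{"dx":0,"dy":0,"dz":-2,"rx":0,"ry":0,"rz":0,"fingers":5}]' >/dev/null; python3 ok.py 6 && python3 -m inch '[{"dx":0,"dy":0,"dz":-2,"rx":0,"ry":0,"rz":0,"fingers":5},{"dx":0,"dy":0,"dz":-2,"rx":0,"ry":0,"rz":0,"fingers":5}]' >/dev/null; python3 ok.py 6; python3 plan.py 573 -20 180 -8.8
```

```text
13.33 z 179.64 F [ 2.  -0.2  2.2]
13.67 z 179.65 F [ 2.2 -0.9  1.7]
13.83 z 179.65 F [ 2.2 -0.5  1.9]
14.0 z 179.62 F [ 1.3 -0.   2.8]
14.17 z 179.63 F [1.9 0.1 1.5]
t 14.17 P [631.2 -30.  179.6] F [1.9  0.14 1.51] grip 0.151 q6 88.5 rot [ 0.    0.13 -0.  ] then shift dx,dy,dz [ -0.4   0.9 -59. ]
```

```bash
sed -i 's/sys.exit.*/sys.exit(0 if (float(sys.argv[2]) if len(sys.argv)>2 else -9)<f[2]<float(sys.argv[1]) else 1)/' ok.py
python3 -m inch '[{"dx":0,"dy":0,"dz":-2,"rx":0,"ry":0,"rz":0,"fingers":5},{"dx":0,"dy":0,"dz":-2,"rx":0,"ry":0,"rz":0,"fingers":5}]' >/dev/null; python3 ok.py 5 0.2 && python3 -m inch '[{"dx":0,"dy":0,"dz":-2,"rx":0,"ry":0,"rz":0,"fingers":5},{"dx":0,"dy":0,"dz":-2,"rx":0,"ry":0,"rz":0,"fingers":5}]' >/dev/null; python3 ok.py 5 0.2 && python3 -m inch '[{"dx":0,"dy":0,"dz":-2,"rx":0,"ry":0,"rz":0,"fingers":5},{"dx":0,"dy":0,"dz":-2,"rx":0,"ry":0,"rz":0,"fingers":5}]' >/dev/null; python3 ok.py 5 0.2 && python3 -m inch '[{"dx":0,"dy":0,"dz":-2,"rx":0,"ry":0,"rz":0,"fingers":5},{"dx":0,"dy":0,"dz":-2,"rx":0,"ry":0,"rz":0,"fingers":5}]' >/dev/null; python3 ok.py 5 0.2; python3 plan.py 573 -20 180 -8.8
```

```text
14.33 z 179.65 F [ 1.6 -0.8  1.2]
14.5 z 179.84 F [ 2.8 -0.6  2.8]
14.67 z 180.0 F [ 3.1 -0.4  3.3]
14.83 z 180.19 F [ 4.  -1.2  5.6]
t 14.83 P [616.  -27.7 180.2] F [ 4.01 -1.16  5.58] grip 0.154 q6 88.4 rot [ 0.    0.25 -0.  ] then shift dx,dy,dz [  0.2   1.  -43.7]
```

```bash
python3 -m inch '[{"dx":-0.3,"dy":0,"dz":-1,"rx":0,"ry":0,"rz":0,"fingers":5},{"dx":-0.3,"dy":0,"dz":-2,"rx":0,"ry":0,"rz":0,"fingers":5},{"dx":-0.1,"dy":0,"dz":-2,"rx":0,"ry":0,"rz":0,"fingers":5}]' >/dev/null; python3 ok.py 5 0.2 && python3 -m inch '[{"dx":-0.1,"dy":0,"dz":-2,"rx":0,"ry":0,"rz":0,"fingers":5},{"dx":-0.1,"dy":0,"dz":-2,"rx":0,"ry":0,"rz":0,"fingers":5},{"dx":-0.1,"dy":0,"dz":-2,"rx":0,"ry":0,"rz":0,"fingers":5}]' >/dev/null; python3 ok.py 5 0.2 && python3 -m inch '[{"dx":-0.1,"dy":0,"dz":-2,"rx":0,"ry":0,"rz":0,"fingers":5},{"dx":-0.1,"dy":0,"dz":-2,"rx":0,"ry":0,"rz":0,"fingers":5},{"dx":-0.1,"dy":0,"dz":-2,"rx":0,"ry":0,"rz":0,"fingers":5}]' >/dev/null; python3 ok.py 5 0.2 && python3 -m inch '[{"dx":-0.1,"dy":0,"dz":-2,"rx":0,"ry":0,"rz":0,"fingers":5},{"dx":-0.1,"dy":0,"dz":-2,"rx":0,"ry":0,"rz":0,"fingers":5},{"dx":-0.1,"dy":0,"dz":-2,"rx":0,"ry":0,"rz":0,"fingers":5}]' >/dev/null; python3 ok.py 5 0.2; python3 nut.py
```

```text
15.08 z 180.56 F [ 4.8 -0.9  5. ]
15.08 z 180.56 F [ 4.8 -0.9  5. ]
15.08 z 180.56 F [ 4.8 -0.9  5. ]
15.08 z 180.56 F [ 4.8 -0.9  5. ]
tcp bay [38.   1.7] z 180.58 F [ 3.6 -1.   4.9]
cand [249 200  28  14 257] [23.  -5.9]
```

```bash
python3 -m inch '[{"dx":-0.3,"dy":0,"dz":-1,"rx":0,"ry":0,"rz":0,"fingers":5},{"dx":-0.2,"dy":0,"dz":-2,"rx":0,"ry":0,"rz":0,"fingers":5},{"dx":-0.13,"dy":0,"dz":-2,"rx":0,"ry":0,"rz":0,"fingers":5}]' >/dev/null; python3 ok.py 6 0.2 && python3 -m inch '[{"dx":-0.13,"dy":0,"dz":-2,"rx":0,"ry":0,"rz":0,"fingers":5},{"dx":-0.13,"dy":0,"dz":-2,"rx":0,"ry":0,"rz":0,"fingers":5},{"dx":-0.13,"dy":0,"dz":-2,"rx":0,"ry":0,"rz":0,"fingers":5}]' >/dev/null; python3 ok.py 6 0.2 && python3 -m inch '[{"dx":-0.13,"dy":0,"dz":-2,"rx":0,"ry":0,"rz":0,"fingers":5},{"dx":-0.13,"dy":0,"dz":-2,"rx":0,"ry":0,"rz":0,"fingers":5},{"dx":-0.13,"dy":0,"dz":-2,"rx":0,"ry":0,"rz":0,"fingers":5}]' >/dev/null; python3 ok.py 6 0.2 && python3 -m inch '[{"dx":-0.13,"dy":0,"dz":-2,"rx":0,"ry":0,"rz":0,"fingers":5},{"dx":-0.13,"dy":0,"dz":-2,"rx":0,"ry":0,"rz":0,"fingers":5},{"dx":-0.13,"dy":0,"dz":-2,"rx":0,"ry":0,"rz":0,"fingers":5}]' >/dev/null; python3 ok.py 6 0.2; python3 nut.py
```

```text
15.38 z 180.9 F [ 4.  -0.3  3.7]
15.63 z 181.28 F [ 3.1 -0.7  3.6]
15.88 z 181.65 F [ 3.2 -0.   2.5]
16.13 z 182.01 F [ 2.3 -0.6  2.3]
tcp bay [14.7  1.7] z 182.09 F [1.7 0.7 2.4]
cand [249 192  28  22 307] [-0.6 -2.7]
```

```bash
python3 -m inch '[{"dx":-0.12,"dy":0,"dz":-2,"rx":0,"ry":0,"rz":0,"fingers":5},{"dx":-0.12,"dy":0,"dz":-2,"rx":0,"ry":0,"rz":0,"fingers":5},{"dx":-0.12,"dy":0,"dz":-2,"rx":0,"ry":0,"rz":0,"fingers":5}]' >/dev/null; python3 ok.py 6 0 && python3 -m inch '[{"dx":-0.12,"dy":0,"dz":-2,"rx":0,"ry":0,"rz":0,"fingers":5},{"dx":-0.12,"dy":0,"dz":-2,"rx":0,"ry":0,"rz":0,"fingers":5},{"dx":-0.12,"dy":0,"dz":-2,"rx":0,"ry":0,"rz":0,"fingers":5}]' >/dev/null; python3 ok.py 6 0 && python3 -m inch '[{"dx":-0.12,"dy":0,"dz":-2,"rx":0,"ry":0,"rz":0,"fingers":5},{"dx":-0.12,"dy":0,"dz":-2,"rx":0,"ry":0,"rz":0,"fingers":5},{"dx":-0.12,"dy":0,"dz":-2,"rx":0,"ry":0,"rz":0,"fingers":5}]' >/dev/null; python3 ok.py 6 0 && python3 -m inch '[{"dx":-0.12,"dy":0,"dz":-2,"rx":0,"ry":0,"rz":0,"fingers":5},{"dx":-0.12,"dy":0,"dz":-2,"rx":0,"ry":0,"rz":0,"fingers":5},{"dx":-0.12,"dy":0,"dz":-2,"rx":0,"ry":0,"rz":0,"fingers":5}]' >/dev/null; python3 ok.py 6 0; python3 nut.py
```

```text
16.43 z 182.38 F [2.7 0.1 1.7]
16.68 z 182.76 F [ 1.6 -0.7  1.7]
16.93 z 183.12 F [ 2.3 -0.8  0.9]
17.18 z 183.45 F [ 2.4 -0.5  2.7]
tcp bay [-9.2  1.7] z 183.51 F [ 2.5 -0.4  2.5]
cand [248 185  28  29 580] [-25.3   0.1]
```

```bash
python3 -m inch '[{"dx":-0.12,"dy":0,"dz":-2,"rx":0,"ry":0,"rz":0,"fingers":5},{"dx":-0.12,"dy":0,"dz":-2,"rx":0,"ry":0,"rz":0,"fingers":5},{"dx":-0.12,"dy":0,"dz":-2,"rx":0,"ry":0,"rz":0,"fingers":5},{"dx":-0.12,"dy":0,"dz":-2,"rx":0,"ry":0,"rz":0,"fingers":5}]' >/dev/null; python3 ok.py 6 0 && python3 -m inch '[{"dx":-0.12,"dy":0,"dz":-2,"rx":0,"ry":0,"rz":0,"fingers":5},{"dx":-0.12,"dy":0,"dz":-2,"rx":0,"ry":0,"rz":0,"fingers":5},{"dx":-0.12,"dy":0,"dz":-2,"rx":0,"ry":0,"rz":0,"fingers":5},{"dx":-0.12,"dy":0,"dz":-2,"rx":0,"ry":0,"rz":0,"fingers":5}]' >/dev/null; python3 ok.py 6 0 && python3 -m inch '[{"dx":-0.12,"dy":0,"dz":-2,"rx":0,"ry":0,"rz":0,"fingers":5},{"dx":-0.12,"dy":0,"dz":-2,"rx":0,"ry":0,"rz":0,"fingers":5},{"dx":-0.12,"dy":0,"dz":-2,"rx":0,"ry":0,"rz":0,"fingers":5},{"dx":-0.12,"dy":0,"dz":-2,"rx":0,"ry":0,"rz":0,"fingers":5}]' >/dev/null; python3 ok.py 6 0 && python3 -m inch '[{"dx":-0.12,"dy":0,"dz":-2,"rx":0,"ry":0,"rz":0,"fingers":5},{"dx":-0.12,"dy":0,"dz":-2,"rx":0,"ry":0,"rz":0,"fingers":5},{"dx":-0.12,"dy":0,"dz":-2,"rx":0,"ry":0,"rz":0,"fingers":5},{"dx":-0.12,"dy":0,"dz":-2,"rx":0,"ry":0,"rz":0,"fingers":5}]' >/dev/null; python3 ok.py 6 0; python3 nut.py
```

```text
17.57 z 183.94 F [ 2.3 -0.7  1.8]
17.9 z 184.43 F [ 2.3 -0.1  2.3]
18.23 z 184.92 F [ 2.9 -0.9  2.5]
18.57 z 185.39 F [ 1.6 -0.5  1.6]
tcp bay [-41.1   1.7] z 185.4 F [ 2.  -1.2  2.3]
cand [248 185  28  29 586] [-57.3  -0.4]
```

The nut is 57 mm in front of the mouth. I'll back the foot off and lift clear.

```bash
python3 -m inch '[{"dx":-0.6,"dy":0,"dz":1,"rx":0,"ry":0,"rz":0,"fingers":5},{"dx":-1,"dy":0,"dz":1,"rx":0,"ry":0,"rz":0,"fingers":5},{"dx":-3,"dy":0,"dz":1,"rx":0,"ry":0,"rz":0,"fingers":5},{"dx":-8,"dy":0,"dz":0,"rx":0,"ry":0,"rz":0,"fingers":5},{"dx":-18,"dy":0,"dz":0,"rx":0,"ry":0,"rz":0,"fingers":5},{"dx":-25,"dy":0,"dz":0,"rx":0,"ry":0,"rz":0,"fingers":5},{"dx":-25,"dy":0,"dz":0,"rx":0,"ry":0,"rz":0,"fingers":5},{"dx":-25,"dy":0,"dz":0,"rx":0,"ry":0,"rz":0,"fingers":5},{"dx":-12,"dy":0,"dz":0,"rx":0,"ry":0,"rz":0,"fingers":5},{"dx":0,"dy":0,"dz":0,"rx":0,"ry":0,"rz":0,"fingers":5}]'; python3 nut.py; python3 plan.py 324.6 -276.8 303 -9.3
```

```text
clock: 19.45
tool_pos: [0.536, -0.0153, 0.3062]
ee_rot: [-1.1, 89.6, -9.9]
wrist_force: [-0.1, 0.4, -1.2]
grip_width: 0.149
tcp bay [-37.6   1.7] z 304.17 F [ 0.5  0.4 -1.1]
cand [253 163  21  21 321] [-57.1   0.1]
t 19.5 P [535.6 -15.2 304.2] F [ 0.48  0.35 -1.12] grip 0.151 q6 88.2 rot [0.5  0.28 0.  ] then shift dx,dy,dz [   1.2 -292.3 -166. ]
```

View pics/last.png

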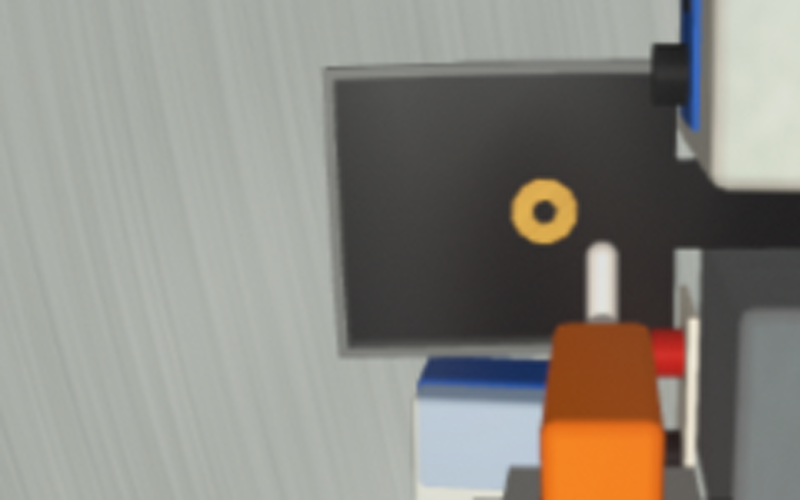

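The nut lies flat on the open apron at crop (545,211), well clear of the gap. Now I'll take the rod back.

```bash
python3 -m inch '[{"dx":0,"dy":-14,"dz":-8,"rx":0.25,"ry":0.1,"rz":0,"fingers":5},{"dx":0,"dy":-29,"dz":-16,"rx":0.25,"ry":0.1,"rz":0,"fingers":5},{"dx":0,"dy":-29,"dz":-16,"rx":0,"ry":0,"rz":0,"fingers":5},{"dx":0,"dy":-29,"dz":-16,"rx":0,"ry":0,"rz":0,"fingers":5},{"dx":0,"dy":-29,"dz":-17,"rx":0,"ry":0,"rz":0,"fingers":5},{"dx":0,"dy":-29,"dz":-17,"rx":0,"ry":0,"rz":0,"fingers":5},{"dx":0,"dy":-29,"dz":-17,"rx":0,"ry":0,"rz":0,"fingers":5},{"dx":0,"dy":-29,"dz":-17,"rx":0,"ry":0,"rz":0,"fingers":5},{"dx":0,"dy":-29,"dz":-17,"rx":0,"ry":0,"rz":0,"fingers":5},{"dx":0,"dy":-29,"dz":-17,"rx":0,"ry":0,"rz":0,"fingers":5}]'; python3 -m inch '[{"dx":0,"dy":-17,"dz":-8,"rx":0,"ry":0,"rz":0,"fingers":5},{"dx":0,"dy":0,"dz":0,"rx":0,"ry":0,"rz":0,"fingers":5},{"dx":0,"dy":0,"dz":0,"rx":0,"ry":0,"rz":0,"fingers":5}]'; python3 plan.py 324.6 -276.8 303 -9.3; python3 plan.py 324.6 -276.8 164 -9.3
python3 - <<'E'
from h import *
from plant import camera
c=camera("wrist");o=dict(np.load("pics/w3.npz"))
# compare plate and handle between then (known good) and now
for n,d in(("then",o),("now",c)):
    H=hsv(d)
    for nm,m in(("blue",(H[...,0]>105)&(H[...,0]<130)&(H[...,1]>150)&(H[...,2]>60)),("orange",(H[...,0]<20)&(H[...,1]>150)&(H[...,2]>80)),("bar",(H[...,1]<45)&(H[...,2]>185))):
        m=m.astype('u1');m[:,:230]=0;m[:140]=0;m[360:]=0;m[:,410:]=0
        if nm=="bar": m[:,:262]=0;m[:,300:]=0;m[220:]=0
        k,l,S,C=cv2.connectedComponentsWithStats(m);i=1+np.argmax(S[1:,4]);print(n,nm,S[i],C[i].round(1))
E
```

```text
clock: 20.33
tool_pos: [0.3335, -0.2617, 0.3018]
ee_rot: [150.3, 89.8, 141.0]
wrist_force: [0.4, -0.7, -0.9]
grip_width: 0.153
clock: 20.58
tool_pos: [0.3237, -0.277, 0.3019]
ee_rot: [145.3, 89.8, 135.9]
wrist_force: [0.2, -0.1, -0.5]
grip_width: 0.148
t 20.58 P [ 323.7 -277.   301.9] F [ 0.19 -0.06 -0.55] grip 0.148 q6 47.6 rot [-0.15 -0.13 -0.09] then shift dx,dy,dz [-1.1  0.3  0.9]
t 20.58 P [ 323.7 -277.   301.9] F [ 0.19 -0.06 -0.55] grip 0.148 q6 47.6 rot [-0.15 -0.13 -0.09] then shift dx,dy,dz [137.9   0.3   0.9]
then blue [ 317  147   89   82 5864] [362.2 186.4]
then orange [ 262  208   41  149 4972] [280.5 281.2]
then bar [278 185   5  19  94] [280.  194.1]
now blue [ 319  149   90   82 5921] [364.2 188.1]
now orange [ 262  208   41  149 4939] [280.5 280.8]
now bar [277 185   6  19 103] [279.7 194.3]
```

The rod sits in the hand exactly as before. I'll go down in front of the slot, then slide in.

```bash
python3 -m inch '[{"dx":15,"dy":0.3,"dz":0,"rx":-0.15,"ry":-0.1,"rz":-0.1,"fingers":5},{"dx":25,"dy":0,"dz":0,"rx":0,"ry":0,"rz":0,"fingers":5},{"dx":25,"dy":0,"dz":0,"rx":0,"ry":0,"rz":0,"fingers":5},{"dx":25,"dy":0,"dz":0,"rx":0,"ry":0,"rz":0,"fingers":5},{"dx":25,"dy":0,"dz":0,"rx":0,"ry":0,"rz":0,"fingers":5},{"dx":15,"dy":0,"dz":0,"rx":0,"ry":0,"rz":0,"fingers":5},{"dx":8,"dy":0,"dz":0,"rx":0,"ry":0,"rz":0,"fingers":5},{"dx":0,"dy":0,"dz":0,"rx":0,"ry":0,"rz":0,"fingers":5},{"dx":0,"dy":0,"dz":0,"rx":0,"ry":0,"rz":0,"fingers":5}]'; python3 plan.py 389.7 -287.5 163 -9.3
python3 -m inch '[{"dx":0,"dy":0,"dz":5,"rx":0,"ry":0,"rz":0,"fingers":5},{"dx":0,"dy":0,"dz":8,"rx":0,"ry":0,"rz":0,"fingers":5},{"dx":0,"dy":0,"dz":7,"rx":0,"ry":0,"rz":0,"fingers":5},{"dx":0,"dy":0,"dz":5,"rx":0,"ry":0,"rz":0,"fingers":5},{"dx":0,"dy":0,"dz":0,"rx":0,"ry":0,"rz":0,"fingers":5}]';python3 plan.py 389.7 -287.5 163 -9.3
```

```text
clock: 21.38
tool_pos: [0.3251, -0.2761, 0.1653]
ee_rot: [-62.8, 89.9, -71.9]
wrist_force: [0.2, 0.8, -1.2]
grip_width: 0.15
t 21.38 P [ 325.1 -276.1  165.3] F [ 0.23  0.77 -1.24] grip 0.15 q6 47.5 rot [0.22 0.04 0.09] then shift dx,dy,dz [ 2.3 -0.8 65.6]
clock: 21.8
tool_pos: [0.3506, -0.281, 0.1652]
ee_rot: [-51.9, 89.8, -61.0]
wrist_force: [0.0, -0.2, -1.6]
grip_width: 0.151
t 21.8 P [ 350.6 -281.   165.2] F [ 0.01 -0.2  -1.57] grip 0.151 q6 49.7 rot [0.19 0.09 0.12] then shift dx,dy,dz [ 2.2 -0.1 39.7]
```

```bash
python3 -m inch '[{"dx":0,"dy":0,"dz":5,"rx":0.1,"ry":0,"rz":0,"fingers":5},{"dx":0,"dy":0,"dz":5,"rx":0.1,"ry":0,"rz":0,"fingers":5},{"dx":0,"dy":0,"dz":5,"rx":0,"ry":0,"rz":0,"fingers":5},{"dx":0,"dy":0,"dz":5,"rx":0,"ry":0,"rz":0,"fingers":5}]'; python3 ok.py 3 && python3 -m inch '[{"dx":0,"dy":0,"dz":5,"rx":0,"ry":0,"rz":0,"fingers":5},{"dx":0,"dy":0,"dz":5,"rx":0,"ry":0,"rz":0,"fingers":5},{"dx":0,"dy":0,"dz":5,"rx":0,"ry":0,"rz":0,"fingers":5},{"dx":0,"dy":0,"dz":4.5,"rx":0,"ry":0,"rz":0,"fingers":5},{"dx":0,"dy":0,"dz":0,"rx":0,"ry":0,"rz":0,"fingers":5}]' >/dev/null; python3 ok.py 3 && python3 -m inch '[{"dx":1,"dy":0,"dz":0,"rx":0,"ry":0,"rz":0,"fingers":5},{"dx":1,"dy":0,"dz":0,"rx":0,"ry":0,"rz":0,"fingers":5},{"dx":1,"dy":0,"dz":0,"rx":0,"ry":0,"rz":0,"fingers":5},{"dx":1,"dy":0,"dz":0,"rx":0,"ry":0,"rz":0,"fingers":5}]'>/dev/null; python3 ok.py 3; python3 plan.py 389.7 -287.5 157.5 -9.3
```

```text
clock: 22.13
tool_pos: [0.3695, -0.2839, 0.165]
ee_rot: [-62.1, 89.9, -71.4]
wrist_force: [-0.3, -0.4, -1.2]
grip_width: 0.151
22.13 z 165.05 F [-0.3 -0.4 -1.2]
22.55 z 164.96 F [ 0.2 -0.4 -0.9]
22.88 z 160.96 F [-0.2  0.3 -1.3]
t 22.88 P [ 388.1 -286.9  161. ] F [-0.23  0.28 -1.28] grip 0.152 q6 52.9 rot [-0.06  0.05  0.1 ] then shift dx,dy,dz [ 3.5 -0.3  1.7]
```

```bash
python3 -m inch '[{"dx":0.5,"dy":0,"dz":1,"rx":0,"ry":0,"rz":0,"fingers":5},{"dx":0.5,"dy":0,"dz":0.6,"rx":0,"ry":0,"rz":0,"fingers":5}]' >/dev/null; python3 ok.py 1 && python3 -m inch '[{"dx":0.5,"dy":0,"dz":0,"rx":0,"ry":0,"rz":0,"fingers":5},{"dx":0.5,"dy":0,"dz":0,"rx":0,"ry":0,"rz":0,"fingers":5}]'>/dev/null; python3 ok.py 1 && python3 -m inch '[{"dx":0.5,"dy":0,"dz":0,"rx":0,"ry":0,"rz":0,"fingers":5},{"dx":0.5,"dy":0,"dz":0,"rx":0,"ry":0,"rz":0,"fingers":5}]'>/dev/null; python3 ok.py 1 && python3 -m inch '[{"dx":0.5,"dy":0,"dz":0,"rx":0,"ry":0,"rz":0,"fingers":5},{"dx":0.5,"dy":0,"dz":0,"rx":0,"ry":0,"rz":0,"fingers":5}]'>/dev/null; python3 ok.py 1 && python3 -m inch '[{"dx":0.5,"dy":0,"dz":0,"rx":0,"ry":0,"rz":0,"fingers":5},{"dx":0.5,"dy":0,"dz":0,"rx":0,"ry":0,"rz":0,"fingers":5}]'>/dev/null; python3 ok.py 1; python3 plan.py 389.7 -287.5 157.5 -9.3
```

```text
23.05 z 160.02 F [-0.2 -0.3 -1.3]
23.22 z 159.04 F [ 1.  -1.  -0.9]
23.38 z 158.02 F [-0.   0.8 -1.4]
23.55 z 157.21 F [-2.1  1.4  7.1]
23.55 z 157.21 F [-2.1  1.4  7.1]
t 23.55 P [ 389.9 -287.3  157.2] F [-2.09  1.37  7.13] grip 0.152 q6 53.1 rot [-0.05  0.06  0.11] then shift dx,dy,dz [-0.3 -0.2 -0.1]
```

The rod is seated at the original height (157.2). I'll release and retreat.

```bash
python3 -m inch '[{"dx":-0.6,"dy":0,"dz":0,"rx":0,"ry":0,"rz":0,"fingers":5},{"dx":0,"dy":0,"dz":0,"rx":0,"ry":0,"rz":0,"fingers":15},{"dx":0,"dy":0,"dz":0,"rx":0,"ry":0,"rz":0,"fingers":20},{"dx":0,"dy":0,"dz":0,"rx":0,"ry":0,"rz":0,"fingers":30},{"dx":0,"dy":0,"dz":0,"rx":0,"ry":0,"rz":0,"fingers":50},{"dx":0,"dy":0,"dz":0,"rx":0,"ry":0,"rz":0,"fingers":50},{"dx":0,"dy":0,"dz":0,"rx":0,"ry":0,"rz":0,"fingers":50},{"dx":0,"dy":0,"dz":0,"rx":0,"ry":0,"rz":0,"fingers":50}]'
python3 -m inch '[{"dx":-5,"dy":0,"dz":0,"rx":0,"ry":0,"rz":0,"fingers":50},{"dx":-10,"dy":0,"dz":0,"rx":0,"ry":0,"rz":0,"fingers":50},{"dx":-15,"dy":0,"dz":0,"rx":0,"ry":0,"rz":0,"fingers":50},{"dx":-20,"dy":0,"dz":0,"rx":0,"ry":0,"rz":0,"fingers":50},{"dx":-25,"dy":0,"dz":0,"rx":0,"ry":0,"rz":0,"fingers":50},{"dx":-25,"dy":0,"dz":0,"rx":0,"ry":0,"rz":0,"fingers":50},{"dx":-15,"dy":0,"dz":0,"rx":0,"ry":0,"rz":0,"fingers":50},{"dx":0,"dy":0,"dz":0,"rx":0,"ry":0,"rz":0,"fingers":50},{"dx":0,"dy":0,"dz":0,"rx":0,"ry":0,"rz":0,"fingers":50}]'
python3 - <<'E'
from h import *
from plant import camera
from plan import st
w=camera("wrist");H=hsv(w);m=((H[...,0]<20)&(H[...,1]>150)&(H[...,2]>80)).astype('u1');k,l,S,_=cv2.connectedComponentsWithStats(m)
for i in range(1,k):
    if S[i,4]>500:
        v,u=np.nonzero(l==i);print("handle? ",rect(np.array([won(w,a,b,.19)/1000 for a,b in zip(u,v)])))
t=camera("top");f=t["frame"];old=np.load("pics/top0.npz")["frame"]
cv2.imwrite("pics/fin.png",np.vstack([w["frame"][100:320,100:500].copy(),cv2.resize(f[80:250,110:420],(400,219),interpolation=cv2.INTER_CUBIC)]))
H=hsv(t);m=(H[...,0]>12)&(H[...,0]<32)&(H[...,1]>90)&(H[...,2]>60);m[:80]=0;m[215:]=0;m[:,230:]=m[:,230:];m[:,:235]=0;m[:,295:]=0
v,u=np.nonzero(m);print("nut top",len(u),bay(onz(t,u.mean(),v.mean(),.055)*1000))
d=np.abs(f.astype(int)-old).max(2)>40
for n,(a,b,c,e) in dict(rack=(200,245,120,190),jar=(160,183,212,235),tipbox=(172,208,283,310)).items(): print(n,"changed px",d[a:b,c:e].sum())
E
```

```text
clock: 24.22
tool_pos: [0.3899, -0.2873, 0.1577]
ee_rot: [-60.8, 89.9, -70.2]
wrist_force: [0.5, -0.0, 0.7]
grip_width: 0.504
clock: 24.97
tool_pos: [0.39, -0.2872, 0.2733]
ee_rot: [-50.4, 89.8, -59.8]
wrist_force: [0.6, -0.5, -1.2]
grip_width: 0.501
handle?  [ 389.9 -283.4   57.2   12.8   80.6]
handle?  [ 528.2 -380.8   70.8  155.6   54.6]
handle?  [ 367.4 -416.5   32.8   26.    27.4]
nut top 73 [-54.8  -0.2]
rack changed px 0
jar changed px 0
tipbox changed px 0
```

View pics/fin.png

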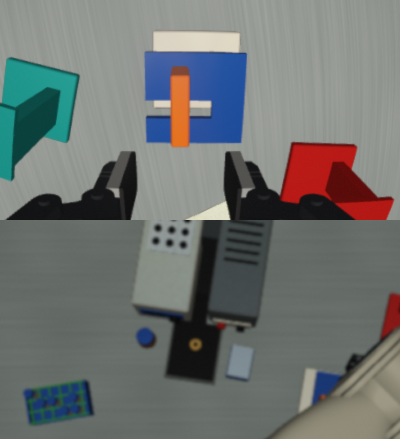

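The rod hangs in the stand across the slot, within 0.5 mm of where it started. The nut is flat on the apron at bay x ≈ -55 mm. The rack, jar and tip box show no change. Handing in.

```bash
python3 -c "
from plant import sign_off;print(sign_off())"
```

```text
the job is handed in; nothing more can be done
None
```

The nut is out of the gap and lying flat on the open tray, and the rod is back in the slot of the blue-plated white stand. I handed the job in at about 25 s on the robot's clock.

- **Raking:** I felt the tray at 7 N, eased off, and raked with readings of 2–6 N. The front of the tray sloped up about 0.06 rad, and the rod followed it by feel.
- **Nut:** The top camera puts it 55 mm in front of the gap's mouth and the wrist camera 57 mm. Its near edge is therefore about 43 mm clear of the gap.
- **Rod:** It seated at the same height as when I took it. Its handle is within about 0.5 mm of its starting position in the wrist view, and the fingers are open and well above it.
- **Other items:** The rack, jar and tip box showed no changed pixels from the first top picture to the last.
- **What disagreed:** The wrist and top cameras differed by about 2–3 mm sideways, which was within the play in the gap. The first move command was refused because of its row format, and nothing moved.

Forces were read at the end of each short move, not continuously. The highest reading I saw was about 7 N.

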